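# Knock a cast sealing-wax stick out of its mould with the ejector rod

## Task

The tan sealing-wax stick has set in the two-bore aluminium mould: take the ejector rod from its rest by the steel shank, start it in the mouth of the bore that holds the tan stick and push it part of the way in, let go and take it again further back by its handle, then push it fully home and press its collar on the brass stop ring with about 10 N, so that the stick lies clear of the bore in the catch trough, and leave the rod there. Work gently: the polished bore scores if the rod is forced against it sideways or rammed home, and the wax must be pushed by the rod only, never touched by the fingers. Leave the white stick in its bore and everything else on the desk where it is.

Things in the scene. Friction and masses are not known exactly. Their poses are not given: they have to be found in the camera images.
- mould: aluminium stick mould (84 wide, 120 long, 46 high) on a fixed wooden board 112 x 272 x 18 mm. Origin: centre of the board's underside, on the desk; z up; y along the bores, the way the rod is pushed. The block spans y -115 mm (entry face) to +5 mm (exit face) and z 35 to 81 mm, screw heads to 86 mm. Two square through bores, 11 x 11 mm: axes at x = -20 and +20 mm, z = 58 mm
- mouth_left (a point): centre of the entry mouth of the bore at x = -20 mm, on the axis, in the entry face; a 3 mm chamfer runs all round it. A brass stop ring (18 mm inside, 27 mm outside) is screwed into the block round each mouth and stands 3 to 23 mm proud of the entry face, set differently each time and on each bore; the rod passes through it, and its collar comes to bear on the ring's rim
- mouth_right (a point): the same for the bore at x = +20 mm
- exit_left (a point): centre of the exit of the bore at x = -20 mm, in the exit face, 120 mm behind its mouth. From there a grey catch trough 125 mm long goes on at the level of the bore's floor (z = 52 mm). A sprung shoe in the bore, 23 mm before the exit, holds the cast stick by friction: sliding it takes about 4 N when pushed slowly and up to 13 N at speed until its last 23 mm, then it is free; the rod passes under the shoe
- exit_right (a point): the same for the bore at x = +20 mm
- tan_stick: tan sealing-wax stick, square, 10 x 10 x 84 mm plus a short wick, cast in either one of the bores, its wick peeping out of the exit. Origin: centre of its underside; its y axis lies along the bore and points back to the entry mouth
- tan_tail (a point): the end of the tan stick that the rod pushes on, centre of its face, 45 mm from the stick's origin; 44 to 54 mm inside the mouth at the start
- white_stick: white sealing-wax stick, 10 x 10 x 72 mm plus a short wick, in the other bore; it stays there. Origin: centre of its underside
- rod: ejector rod, 206 mm, about 0.12 kg: steel shank 146 mm long, 10 mm thick, its tip bevelled over 4 mm; brass collar 24 mm wide, 6 mm thick; wooden handle 14 mm thick, 46 mm long; end knob 19 mm wide, 8 mm long. Origin: on the axis at the collar's front face, where the shank begins; x to the tip. Mass centre 52 mm along +x. Lies level on its rest, axis 36 mm above the desk. Home: collar on the stop ring
- rod_tip (a point): the tip of the ejector rod, on its axis, 146 mm from the rod's origin along its x; with the rod home it stands 3 to 23 mm beyond the exit face
- rod_handle (a point): middle of the rod's wooden handle, on the axis, 29 mm behind the rod's origin (along its -x)
- rod_rest: dark wooden rod rest, fixed, 116 x 36 mm, 42 mm high, with two notched uprights 84 mm apart that carry the shank. Origin: centre of its underside; x along the rod towards its tip. At the start the shank's free length between the uprights is centred 62 mm from the rod's origin
- jar: square white jar, 78 x 78 x 75 mm, bystander
- round_box: round cream tub heaped with sample seals, 71 mm wide, 30 mm high, bystander
- paste_tin: round white tin, 66 mm wide, 22 mm high, bystander
- bean: black bean-shaped paper weight, 53 x 105 x 25 mm, bystander
- seals: strip of sample wax seals, 39 x 105 x 28 mm, bystander

How it is judged (in metres and radians):
On the way, in this order (a step that is already met when the one before it is completed fails the run):
1. the rod, held by the fingers, is started in the tan stick's bore, its tip at least 30 mm deep (x of rod_tip in the frame of tan_stick between -0.004 and 0.004 m and z of rod_tip in the frame of mould between 0.054 and 0.062 m and y of rod_tip in the frame of mould above -0.085 m and angle between the x axis of rod and the y axis of mould, either way round below 0.06 rad and contact force between the fingers and rod above 0.5 N), for 0.1 s.
2. the rod is let go while it is part of the way in, its tip 30 to 85 mm deep (x of rod_tip in the frame of tan_stick between -0.004 and 0.004 m and z of rod_tip in the frame of mould between 0.054 and 0.062 m and y of rod_tip in the frame of mould between -0.085 and -0.03 m and contact force between the fingers and rod below 0.1 N), for 0.1 s.
3. it is taken again by the handle, its tip not yet 95 mm deep (y of rod_tip in the frame of mould between -0.085 and -0.02 m and distance between the grasp point and rod_handle below 0.035 m and contact force between the fingers and rod above 0.5 N), for 0.1 s.
4. the collar is pressed home on the stop ring with at least 6 N (y of rod in the frame of mould above -0.1395 m and contact force between rod and mould above 6 N), for 0.1 s.
At the end, for the whole second after the job is handed in: The rod is home in the tan stick's bore (its collar, which was pressed on the stop ring, within 24.5 mm of the entry face), released and at rest; the tan stick lies in the catch trough behind that bore, its rear end 1 to 30 mm clear of the exit face; the white stick is within 5 mm of where it was (y of rod in the frame of mould above -0.1395 m and x of rod_tip in the frame of tan_stick between -0.004 and 0.004 m and z of rod_tip in the frame of mould between 0.054 and 0.062 m and angle between the x axis of rod and the y axis of mould, either way round below 0.03 rad and y of tan_tail in the frame of mould between 0.006 and 0.035 m and z of tan_stick in the frame of mould between 0.048 and 0.058 m and angle between the y axis of tan_stick and the y axis of mould, either way round below 0.15 rad and distance of white_stick from where it was at the start of the episode below 0.005 m and contact force between the fingers and rod below 0.1 N and linear speed of each of rod, tan_stick below 0.01 m/s); the robot touches nothing.
It fails at once if the rod is forced against the mould, its stop ring or the board with more than 20 N (contact force between rod and mould above 20 N).
It fails at once if the rod presses on the tan stick with more than 24 N (contact force between rod and tan_stick above 24 N).
It fails at once if the fingers touch the tan stick (contact force between the fingers and tan_stick above 0.3 N).
It fails at once if the white stick is shifted by more than 5 mm (distance of white_stick from where it was at the start of the episode above 0.005 m).
It fails at once if a bystander (jar, tubs, bean weight, seal strip) is shifted by more than 20 mm (distance of any of jar, round_box, paste_tin, bean, seals from where it was at the start of the episode above 0.02 m).
It also fails if it takes over 58 s, if anything falls off the work surface, if the arm or the gripper's body presses on something with over 40 N, if the wrist force passes 120 N, or if a joint passes its speed limit or range.

## Robot

A 7-joint arm with a two-finger parallel gripper is mounted at the origin on a cart in front of the work surface, level with it; the furniture and walls round the work are solid. World frame = base frame: x ahead of the robot, y to its left, z up, the work surface at z = 0. Lengths are in mm, angles in rad, forces in N, time in s.
With the tool pointing down it reaches from about 400 to 875 mm from the base axis. Payload 4.4 kg.
Tool frame: the origin (TCP) lies where the fingers leave the gripper's body, on its centre line; the fingertips stand 73 mm ahead of it and the grasp point (between the pads) lies 54 mm ahead of it; z points along the fingers, y is the line along which they close (so a half turn about z gives the same grasp; the last joint's range is limited). The gripper opens to 85 mm and grips with 20 to 120 N. Pads are 22 mm wide; open, the fingers measure 114 mm over their backs; the gripper's body (76 mm by 85 mm) begins 54 mm behind the grasp point. The pads swing forward as they close: fully open they stand 13 mm farther back than shut.
Start: joints at [1.242, 0.628, 0.038, 1.517, -0.027, 0.996, -0.02], TCP at [168.885, -627.69, 303.913] pointing down, gripper open.
Joint ranges: [-3.06, 3.06], [-0.37, 2.12], [-1.25, 1.32], [0.18, 2.47], [-1.1, 4.24], [0.23, 1.98], [-2.94, 2.94]. Speed limits (rad/s): [2.57, 2.57, 3.14, 3.14, 3.14, 3.14, 3.14].

## Interface

Orientations are given as [roll, pitch, yaw] about the fixed x, y, z axes, in that order (R = Rz(yaw) Ry(pitch) Rx(roll)).
In Python, from cell import ctrl gives the robot as it stands.
- The arm moves only by the tool send_rows, never from a script. Its argument "rows" is a list that holds one entry, the list of rows, each a list of 6 numbers: the shift along the tool's x, y, z in cm, then the turn, a rotation vector about the tool's x, y, z in rad. In form: [[[tx, ty, tz, wx, wy, wz], ...]]. A call has 1 to 10 rows; each row is the pose to reach, as a shift and turn from the pose commanded when the call began, along the tool's axes at that moment; what a row does not reach only later rows make up. A row lasts 1/10 s, in which the tool goes at most 50 mm and 8.59 degrees, less where a joint would pass 70% of its speed; a pose out of reach is approached as far as the arm can. A call with a gripper value outside its range is refused whole. "grip" is the closure in counts, from 0 (fully open) to 255 (shut), set as the call begins (left out, the last holds). The fingers move at their own pace and stop on an object; the grip force is fixed at half the most. Time passes only in rows, so rows that repeat a pose let the fingers close. It gives the time, the measured TCP pose, the force, the opening and the grip force at its end, in the units of the state.
- ctrl.read_state(): the state, without advancing time (a new reading comes with each control period).
- ctrl.get_image(name): name is "scene" or "side" or "wrist"; returns a dict with "pixels" (420x560x3 uint8, red, green, blue), "fx", "fy", "cx", "cy" (pixels), "D" ([k1, k2, p1, p2, k3] as OpenCV has them; the pictures are not rectified), "extrinsics" (4x4, takes a point from camera to world coordinates); the wrist camera has in their place "mount" (4x4, takes a point from camera to tool coordinates, whose origin is the TCP and whose axes are the flange's). Camera axes: x right, y up, looking along -z (the intrinsics and any distortion apply to the point x, -y, -z); pixel columns grow to the right and rows downward; lengths in mm; the calibration is good to about 2 mm. A picture is of the moment at which its call begins: read the wrist's pose just before it. There is no depth.
- ctrl.finish_job(): hands the job in; it is judged then, once.
The state is a dict: "clock": time; "qpos": joint angles; "qd": joint speeds; "tau": joint torques, N m; "eef_pos": TCP position; "tool_rot": TCP orientation; "force": force on the tool from outside, world axes, zero at the start; "torque": the same for the moment, N m; "width": finger opening in mm; "gripper_force": force on a finger pad.
Only numpy, scipy, OpenCV 4.12 (cv2) and the standard library are available. Lean on these libraries where they do the work, as an engineer would, in place of code of your own. Each camera call takes 0.05 s, during which the arm holds its last target. There are 200 camera calls.

## Working session

There is one attempt and no reset: what is moved stays moved. The work goes in short steps, Python scripts to look and compute and a tool call to move; the robot and the scene stay as the last step left them, time stands still between calls to the robot, and variables do not carry over. Pictures are saved under pics/ and viewed, at most 10 in all, crops included, and the job is handed in when it is done.

Besides the shell and the picture viewer there is one more tool, called after "Emit:" as name([rows], argument=value, ...), one row to a line, values as JSON. send_rows: Moves the arm, as the interface text tells. Its arguments: {"type":"object","properties":{"rows":{"type":"array","items":{"type":"array","items":{"type":"array","items":{"type":"number"}}}},"grip":{"type":"number"}},"required":["rows"]}

```bash
ls; mkdir -p pics; cat > h.py <<'E'
import numpy as np, cv2, json
from cell import ctrl
from scipy.spatial.transform import Rotation as R
def snap(name,fn):
    s=ctrl.read_state(); im=ctrl.get_image(name)
    cv2.imwrite('pics/'+fn+'.png',im['pixels'][:,:,::-1])
    if 'mount' in im:
        T=np.eye(4);T[:3,:3]=R.from_euler('xyz',s['tool_rot']).as_matrix();T[:3,3]=s['eef_pos']
        E=T@np.array(im['mount'])
    else: E=np.array(im['extrinsics'])
    np.savez('pics/'+fn+'.npz',E=E,K=np.array([[im['fx'],0,im['cx']],[0,im['fy'],im['cy']],[0,0,1]]),D=np.array(im['D']))
    return im
def load(fn): d=np.load('pics/'+fn+'.npz'); return d['E'],d['K'],d['D']
def ray(fn,uv):
    E,K,D=load(fn); p=cv2.undistortPoints(np.array([[uv]],float),K,D)[0,0]
    d=E[:3,:3]@np.array([p[0],-p[1],-1]); return E[:3,3],d/np.linalg.norm(d)
def atz(fn,uv,z):
    o,d=ray(fn,uv); return o+d*(z-o[2])/d[2]
def tri(*obs):
    A=np.zeros((3,3));b=np.zeros(3)
    for fn,uv in obs:
        o,d=ray(fn,uv);P=np.eye(3)-np.outer(d,d);A+=P;b+=P@o
    x=np.linalg.solve(A,b); return x
def proj(fn,X):
    E,K,D=load(fn); X=np.atleast_2d(X).astype(float); c=(X-E[:3,3])@E[:3,:3]; c=c*[1,-1,-1]
    return cv2.projectPoints(c,np.zeros(3),np.zeros(3),K,D)[0][:,0]
E
python3 - <<'E'
from h import *
for n in ['scene','side','wrist']:
    snap(n,n+'0'); e,K,D=load(n+'0'); print(n,e.round(2).tolist(),K[0,0],D)
print(ctrl.read_state())
E
```

```text
pics
scene [[-0.78, 0.35, -0.53, -254.75], [-0.63, -0.43, 0.64, 940.51], [-0.01, 0.83, 0.55, 907.13], [0.0, 0.0, 0.0, 1.0]] 509.97838357318705 [0.0455543 0.        0.        0.        0.       ]
side [[0.93, 0.21, -0.29, 151.42], [-0.36, 0.56, -0.75, -1007.75], [0.01, 0.8, 0.6, 845.62], [0.0, 0.0, 0.0, 1.0]] 465.3143010063034 [-0.0343789  0.         0.         0.         0.       ]
wrist [[0.26, 0.92, 0.3, 246.26], [-0.97, 0.25, 0.08, -606.65], [-0.0, -0.31, 0.95, 373.46], [0.0, 0.0, 0.0, 1.0]] 328.9202005480823 [-0.07586618  0.          0.          0.          0.        ]
{'clock': 0.15, 'qpos': array([ 1.24219738,  0.62911848,  0.03843051,  1.51812954, -0.02703391,
        0.99631773, -0.02001779]), 'qd': array([ 1.82666568e-03, -2.61251184e-03,  1.44827109e-03, -4.44747657e-03,
       -1.54145048e-05,  1.70506284e-04, -1.71322550e-03]), 'tau': array([ 2.43593036e-03, -5.63792109e+01,  1.22810394e+00, -1.93649250e+01,
        1.12173133e-02,  7.37555878e-03,  1.33010565e-05]), 'eef_pos': array([ 168.81303505, -627.3129424 ,  303.21257865]), 'tool_rot': array([-3.14013603e+00, -3.28332837e-05,  2.62777358e-01]), 'force': array([0.6248453 , 0.19735356, 0.97000686]), 'torque': array([-0.01017743, -0.04043295,  0.03784324]), 'gripper_force': 0.0, 'width': 85.40819540400724}
```

View pics/scene0.png

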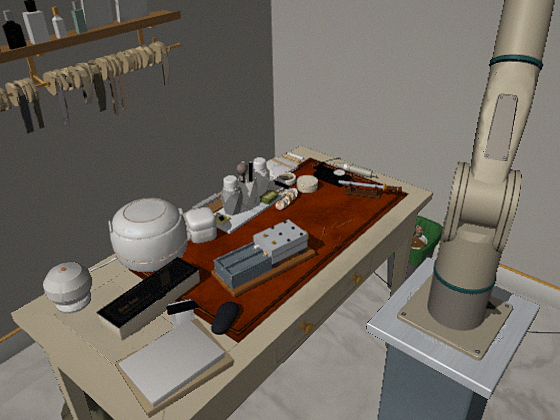

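View pics/side0.png

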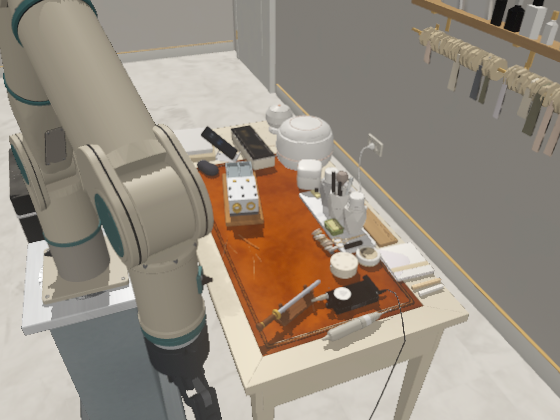

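The scene shows the mould block at about (280,240) with its trough to the lower left, and the rod and rest at about (370,185). In the side view the mould is at (240,195), with both entry rings facing the camera at about (237,207) and (252,206), and the rod is at (300,297). I'll enlarge these areas.

```bash
python3 - <<'E'
import cv2,numpy as np
a=cv2.imread('pics/scene0.png');b=cv2.imread('pics/side0.png')
def c(im,x,y,w,h): return cv2.resize(im[y:y+h,x:x+w],(400,300),interpolation=cv2.INTER_CUBIC)
cv2.imwrite('pics/comp0.png',np.vstack([np.hstack([c(a,210,208,120,90),c(a,320,155,100,75)]),np.hstack([c(b,205,150,80,60) if 0 else c(b,200,155,100,75),c(b,255,270,80,60)])]))
E
```

```text
(no output)
```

View pics/comp0.png

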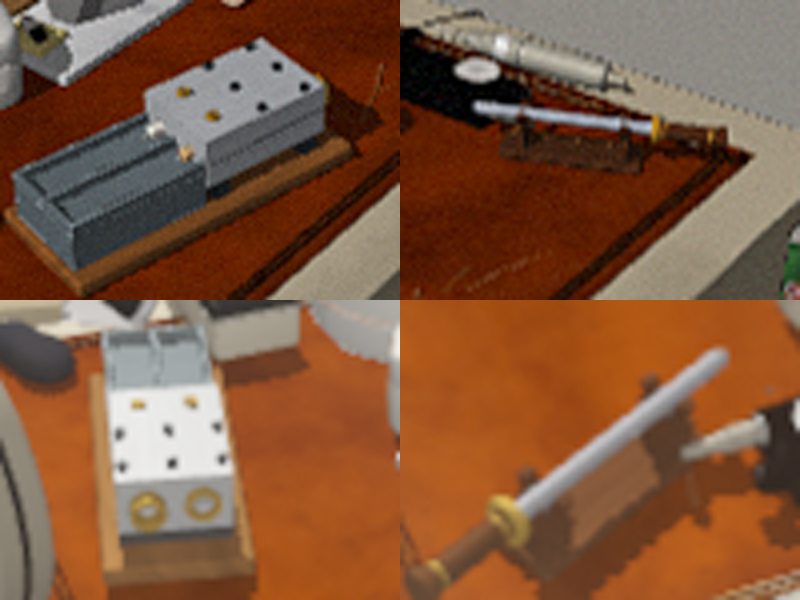

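In the scene crop, the tan wick is at about (186,153) and the white wick at (152,128). So the tan stick is in the bore nearer the robot, which should be mouth_left (the left ring in the side view). Next I fit the poses.

```bash
python3 - <<'E'
from h import *
from scipy.optimize import least_squares
S=lambda u,v:(210+.3*u,208+.3*v); T=lambda u,v:(200+.25*u,155+.25*(v-300))
M=[('scene0',S(262,38),(42,-115,81)),('scene0',S(327,90),(-42,-115,81)),('scene0',S(207,158),(-42,5,81)),('scene0',S(145,90),(42,5,81)),
('side0',T(108,388),(-42,5,81)),('side0',T(222,388),(42,5,81)),('side0',T(233,475),(42,-115,81)),('side0',T(115,482),(-42,-115,81)),
('side0',T(147,512),(-20,-130,58)),('side0',T(203,504),(20,-122,58)),('scene0',S(80,294),(-56,136,9))]
def W(p,q): 
    c,s=np.cos(p[2]),np.sin(p[2]); return np.array([p[0]+c*q[0]-s*q[1],p[1]+s*q[0]+c*q[1],q[2]])
f=lambda p:np.concatenate([proj(n,W(p,q))[0]-uv for n,uv,q in M])
g=atz('side0',T(165,430),81); print(g)
r=least_squares(f,[g[0],g[1],0],x_scale=[100,100,1]);print('mould',r.x,np.abs(r.fun).round(1))
for q in [(-20,-115,58),(20,-115,58),(-20,5,58)]:print(W(r.x,q))
A=lambda u,v:(255+.2*(u-400),270+.2*(v-300)); B=lambda u,v:(320+.25*(u-400),155+.25*v)
for n,a,b in [('tip',A(722,355),B(477,107)),('col',A(508,520),B(656,130)),('end',A(425,580),B(725,138))]:
    print(n,tri(('side0',a),('scene0',b)),atz('side0',a,36),atz('scene0',b,36))
E
```

```text
[463.35301295 100.17266693  81.        ]
mould [ 4.74991435e+02  1.54776512e+02 -2.22284699e-01] [0.6 0.5 0.9 2.1 0.6 5.2 0.5 0.1 1.3 0.5 2.4 1.4 1.  0.9 0.9 0.5 0.4 1.
 0.7 0.3 0.4 0.3]
[430.13075994  47.01510954  58.        ]
[469.14661248  38.19676218  58.        ]
[456.58580201 164.06266718  58.        ]
tip [ 537.71007227 -291.30157063   34.22460275] [ 538.66665782 -291.82929627   36.        ] [ 533.91780701 -287.80334902   36.        ]
col [ 403.43983912 -351.82796374   33.9809067 ] [ 404.34559358 -352.69685533   36.        ] [ 400.11000444 -348.17085783   36.        ]
end [ 354.7353528  -373.42170495   35.87719413] [ 358.16210177 -371.91819527   36.        ] [ 350.63272247 -371.92119208   36.        ]
```

```bash
cat >> h.py <<'E'
def go(pos,yaw,rot=None):
    s=ctrl.read_state(); R0=R.from_euler('xyz',s['tool_rot'])
    R1=R.from_euler('xyz',[np.pi,0,yaw]) if rot is None else rot
    print('shift cm',(R0.inv().apply(np.array(pos)-s['eef_pos'])/10).round(2),'turn',(R0.inv()*R1).as_rotvec().round(3),'clock',s['clock'])
E
python3 -c "
from h import *
go([450,-330,200],.424)"
```

```text
shift cm [ 34.88 -21.39  10.35] turn [-0.001 -0.    -0.161] clock 0.15
```

Emit:
send_rows([
  [[7,-4.3,1,0,0,-0.08],[14,-8.6,2,0,0,-0.16],[21,-12.9,4,0,0,-0.16],[28,-17.1,7,0,0,-0.16],[34.9,-21.4,10.3,0,0,-0.16],[34.9,-21.4,10.3,0,0,-0.16],[34.9,-21.4,10.3,0,0,-0.16],[34.9,-21.4,10.3,0,0,-0.16],[34.9,-21.4,10.3,0,0,-0.16]],
])

```text
clock: 1.05
eef_pos: [453.4, -325.4, 199.5]
tool_rot: [-3.138, -0.002, 0.429]
force: [-0.2, -0.3, 0.2]
width: 85.4
gripper_force: 0.0
```

```bash
python3 -c "
from h import *
s=ctrl.read_state();print(s['eef_pos'],s['tool_rot'],s['force'],s['qpos'],s['clock'])
snap('wrist','w1')
im=cv2.imread('pics/w1.png');cv2.imwrite('pics/w1b.png',cv2.resize(im,(800,600),interpolation=cv2.INTER_CUBIC))
E,K,D=load('w1');print(E.round(2).tolist())"
```

```text
[ 453.36931865 -325.36024472  199.45867801] [-3.13846574e+00 -1.57866844e-03  4.28952967e-01] [-0.22261649 -0.31324542  0.19633707] [ 0.57093843  0.63743626  0.00420225  1.87424315 -0.00933556  0.63172636
 -0.5599843 ] 1.05
[[0.42, 0.86, 0.28, 526.3], [-0.91, 0.4, 0.13, -292.41], [-0.0, -0.31, 0.95, 269.95], [0.0, 0.0, 0.0, 1.0]]
```

View pics/w1b.png

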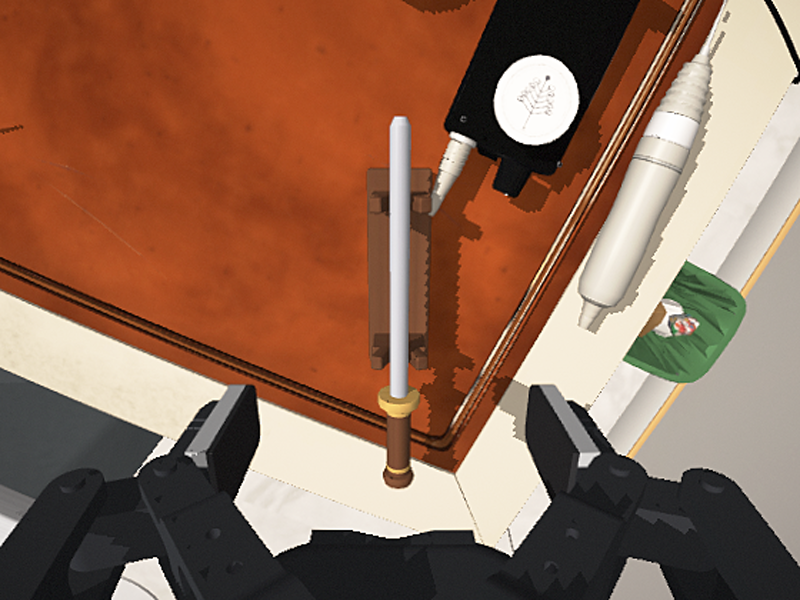

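The rod's tip is at (399.5,118), its collar at (398.5,400) and its knob end at (398,481) in the 800x600 view. It lines up with the tool's x axis, between the fingers.

```bash
python3 -c "
from h import *
k=.7
tip=atz('w1',(399.7*k,118*k),36);c=atz('w1',(399*k,396*k),36);e=atz('w1',(397.7*k,481*k),36)
print(tip,c,e,np.linalg.norm(tip-c),np.linalg.norm(tip-e))
d=tip-e;yaw=np.arctan2(d[1],d[0]);u=d/np.linalg.norm(d);print(yaw)
o=tip-146*u;g=o+52*u;print('origin',o,'grasp',g)
print('fingers px',proj('w1',[[453.4,-325.4,146]])/k)
go([g[0],g[1],94],yaw)"
```

```text
[ 538.68100675 -290.0355791    36.        ] [ 404.84839008 -351.77149486   36.        ] [ 350.98394659 -375.94490476   36.        ] 147.38552364000415 206.42334806355422
0.42924044689534296
origin [ 405.92581679 -350.79789918   36.        ] grasp [ 453.20848719 -329.1565249    36.        ]
fingers px [[391.75295393 420.21523859]]
shift cm [-0.47  0.52 10.48] turn [-0.005 -0.003  0.003] clock 1.1
```

Emit:
send_rows([
  [[0,0,2,0,0,0],[0,0,4,0,0,0],[0,0,4,0,0,0],[0,0,4,0,0,0]],
])

```text
clock: 1.5
eef_pos: [450.0, -330.6, 160.9]
tool_rot: [-3.141, 0.001, 0.422]
force: [-0.5, -0.1, 0.6]
width: 85.2
gripper_force: 0.0
```

```bash
python3 -c "
from h import *
go([453.2,-329.2,94],.429)"
```

```text
shift cm [0.35 0.   6.69] turn [-0.001  0.001 -0.007] clock 1.5
```

Emit:
send_rows([
  [[0.3,0,2,0,0,-0.007],[0.3,0,4,0,0,-0.007],[0.3,0,6,0,0,-0.007],[0.3,0,6.7,0,0,-0.007],[0.3,0,6.7,0,0,-0.007],[0.3,0,6.7,0,0,-0.007],[0.3,0,6.7,0,0,-0.007]],
])

```text
clock: 2.2
eef_pos: [453.6, -329.7, 95.1]
tool_rot: [3.14, -0.001, 0.43]
force: [-0.3, -0.2, 0.3]
width: 85.7
gripper_force: 0.0
```

Emit:
send_rows([
  [[0,0,0,0,0,0],[0,0,0,0,0,0],[0,0,0,0,0,0],[0,0,0,0,0,0],[0,0,0,0,0,0],[0,0,0,0,0,0],[0,0,0,0,0,0],[0,0,0,0,0,0]],
], grip=255)

```text
clock: 3.0
eef_pos: [453.1, -329.2, 94.0]
tool_rot: [3.141, -0.0, 0.43]
force: [0.8, 0.0, 2.2]
width: 7.3
gripper_force: 58.5
```

Emit:
send_rows([
  [[0,0,-0.5,0,0,0],[0,0,-1.5,0,0,0],[0,0,-3.5,0,0,0],[0,0,-6.5,0,0,0],[0,0,-10,0,0,0],[0,0,-14,0,0,0],[0,0,-17,0,0,0],[0,0,-17,0,0,0],[0,0,-17,0,0,0]],
])

```text
clock: 3.9
eef_pos: [453.0, -329.0, 264.8]
tool_rot: [3.14, -0.001, 0.43]
force: [-1.1, -0.2, -1.7]
width: 7.7
gripper_force: 58.5
```

```bash
python3 -c "
from h import *
go([473,-81,300],1.348); go([473,-81,300],0,R.from_euler('xyz',[np.pi,0,1.348])*R.from_rotvec([0,.45,0]))
print(ctrl.read_state()['width'],ctrl.read_state()['force'])"
```

```text
shift cm [ 12.16 -21.71  -3.54] turn [ 0.001 -0.    -0.918] clock 3.9
shift cm [ 12.16 -21.71  -3.54] turn [ 0.208  0.418 -0.902] clock 3.9
7.694658197948092 [-1.08197533 -0.16572337 -1.71734466]
```

Emit:
send_rows([
  [[1.6,-2.8,-0.5,0,0,-0.12],[3.2,-5.6,-1,0,0,-0.24],[4.8,-8.4,-1.5,0,0,-0.36],[6.4,-11.2,-2,0,0,-0.48],[8,-14,-2.5,0,0,-0.6],[9.6,-17,-3,0,0,-0.72],[11,-20,-3.5,0,0,-0.84],[12.2,-21.7,-3.5,0,0,-0.918],[12.2,-21.7,-3.5,0,0,-0.918]],
])

```text
clock: 4.8
eef_pos: [473.7, -77.9, 298.1]
tool_rot: [-3.14, -0.002, 1.354]
force: [0.1, -0.3, -1.2]
width: 7.7
gripper_force: 58.5
```

Emit:
send_rows([
  [[0,0,0,0,0.12,0],[0,0,0,0,0.24,0],[0,0,0,0,0.36,0],[0,0,0,0,0.45,0],[0,0,0,0,0.45,0],[0,0,0,0,0.45,0],[0,0,0,0,0.45,0]],
])

```text
clock: 5.5
eef_pos: [473.6, -80.6, 298.8]
tool_rot: [-3.141, -0.448, 1.349]
force: [0.5, -0.1, -0.5]
width: 8.1
gripper_force: 58.5
```

```bash
python3 -c "
from h import *
s=ctrl.read_state();print(s['eef_pos'],s['tool_rot'],s['qpos'],s['clock'])
snap('wrist','w2')
im=cv2.imread('pics/w2.png');cv2.imwrite('pics/w2b.png',cv2.resize(im,(800,600),interpolation=cv2.INTER_CUBIC))"
```

```text
[473.57246779 -80.57937597 298.82980842] [-3.1413048  -0.44848778  1.34860824] [ 0.74373829  0.49277134 -0.5488449   1.98197002 -0.28979595  0.76371323
  0.23925545] 5.5
```

View pics/w2b.png

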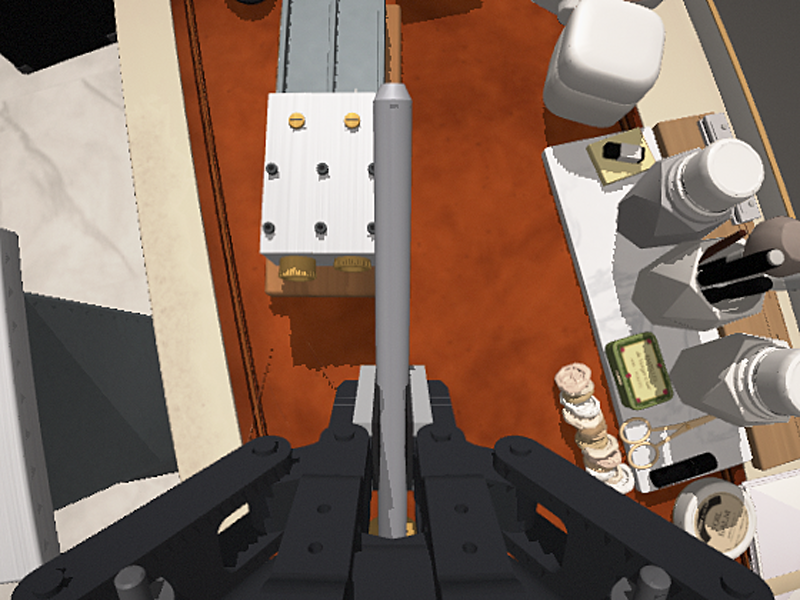

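The block's top-left corners are at (261,253) and (268,94). The brass screws are at (296,120) and (352,120), the centre screws at (322,169) and (321,228), and the rings at about (298,265) and (353,262). The left ring stands further out. The rod tip is at (394,90).

```bash
cat > fit.py <<'E'
from h import *
from scipy.optimize import least_squares
k=.7
def W(p,q): 
    c,s=np.cos(p[2]),np.sin(p[2]); return np.array([p[0]+c*q[0]-s*q[1],p[1]+s*q[0]+c*q[1],q[2]])
def res(p):
    P=lambda q:proj('w2',W(p,q))[0]/k
    r=[P((-42,-115,81))-(261,253),P((-42,5,81))-(267.5,94),P((-20,p[3],86))-(296.5,120),P((20,p[3],86))-(352,120),P((0,p[4],85))-(322,169),P((0,p[5],85))-(321,227.5)]
    return np.concatenate(r)
r=least_squares(res,[475,155,-.222,-18,-50,-90],x_scale=[10,10,.1,10,10,10]);print(r.x,r.fun.round(1))
p=r.x
for q in [(-20,-115,58),(20,-115,58),(-20,5,58)]:print(q,W(p,q))
# ring stand-out: rows of front lower rim of ring tops
for y in (-118,-125,-130,-135,-138): print(y,(proj('w2',[W(p,(-20,y,71.5)),W(p,(20,y,71.5)),W(p,(-33.5,y,58)),W(p,(-6.5,y,58))])/k).round(1).tolist())
print(proj('w2',[W(p,(-56,-136,18)),W(p,(-42,-115,35))])/k)
# rod axis in tool frame: intersect ray with tool plane x = 94
E,K,D=load('w2');s=ctrl.read_state();Rt=R.from_euler('xyz',s['tool_rot'])
o,d=ray('w2',(394*k,83*k))
a=Rt.inv().apply(o-s['eef_pos']);b=Rt.inv().apply(d)
for z in (56,58,60): print('tip in tool',a+b*(z-a[2])/b[2])
o,d=ray('w2',(393.5*k,300*k)); a=Rt.inv().apply(o-s['eef_pos']);b=Rt.inv().apply(d)
print(a+b*(58-a[2])/b[2])
E
python3 fit.py
```

```text
[ 4.76551115e+02  1.53484288e+02 -2.19567277e-01 -1.91527777e+01
 -5.58181571e+01 -9.81430554e+01] [-0.1  0.1  1.  -0.1 -0.9  0.3 -0.4 -0.3  0.4  0.   0.   0. ]
(-20, -115, 58) [431.98343871  45.60137857  58.        ]
(20, -115, 58) [471.02311035  36.88908622  58.        ]
(-20, 5, 58) [458.12031578 162.7203935   58.        ]
-118 [[295.2, 260.1], [351.5, 259.9], [280.7, 264.0], [317.1, 263.9]]
-125 [[294.9, 269.8], [351.4, 269.7], [280.4, 273.3], [316.9, 273.2]]
-130 [[294.7, 276.8], [351.3, 276.6], [280.2, 280.0], [316.8, 279.9]]
-135 [[294.5, 283.8], [351.3, 283.7], [280.0, 286.8], [316.7, 286.7]]
-138 [[294.4, 288.0], [351.2, 287.9], [279.9, 290.8], [316.6, 290.7]]
[[264.22990059 295.48515839]
 [276.96942831 266.14029826]]
tip in tool [94.36440078  0.86347766 56.        ]
tip in tool [94.59827673  0.87063216 58.        ]
tip in tool [94.83215269  0.87778665 60.        ]
[36.58026621  0.78380937 58.        ]
```

```bash
cat > tgt.py <<'E'
from h import *
import sys
P0=[476.55,153.48,-0.2196]; H=P0[2]+np.pi/2
def Wm(q,p=P0):
    c,s=np.cos(p[2]),np.sin(p[2]); return np.array([p[0]+c*q[0]-s*q[1],p[1]+s*q[0]+c*q[1],q[2]])
def toM(X,p=P0):
    c,s=np.cos(p[2]),np.sin(p[2]); d=np.asarray(X)-[p[0],p[1],0]; return np.array([c*d[0]+s*d[1],-s*d[0]+c*d[1],d[2]])
TIP=np.array([94.6,.87,58]); RT=R.from_euler('xyz',[np.pi,0,H])
def tcp_for_tip(q): return Wm(q)-RT.apply(TIP)
def tip(s=None):
    s=s or ctrl.read_state(); return toM(s['eef_pos']+R.from_euler('xyz',s['tool_rot']).apply(TIP))
E
python3 -c "
from tgt import *
a=tcp_for_tip([-20,-150,58]);print(a,H)
go(a+[0,0,110],H);go(a,H)"
```

```text
[402.89772035 -80.69954352 116.        ] 1.3511963267948965
shift cm [-4.61 -6.9   5.89] turn [ 0.001 -0.449 -0.001] clock 5.55
shift cm [-9.38 -6.9  15.8 ] turn [ 0.001 -0.449 -0.001] clock 5.55
```

Emit:
send_rows([
  [[-1,-1.5,1.2,0,-0.1,0],[-2,-3,2.5,0,-0.2,0],[-3,-4.5,3.8,0,-0.32,0],[-4,-6,5,0,-0.4,0],[-4.6,-6.9,5.9,0.001,-0.449,-0.001],[-4.6,-6.9,5.9,0.001,-0.449,-0.001],[-4.6,-6.9,5.9,0.001,-0.449,-0.001],[-4.6,-6.9,5.9,0.001,-0.449,-0.001]],
])

```text
clock: 6.35
eef_pos: [404.1, -81.2, 226.5]
tool_rot: [3.14, -0.002, 1.349]
force: [0.3, 0.1, -1.8]
width: 7.4
gripper_force: 58.6
```

```bash
python3 -c "
from tgt import *
s=ctrl.read_state();print(s['eef_pos'],s['tool_rot'],s['qpos'],s['force'],tip())
go(tcp_for_tip([-20,-150,58]),H)"
```

```text
[404.07130778 -81.23172773 226.5042296 ] [ 3.13980936e+00 -2.01652135e-03  1.34882190e+00] [ 0.25573314  0.43757455 -0.16876567  2.22709128  0.14939648  0.48498329
 -0.25160812] [ 0.30203574  0.10743854 -1.77289313] [ -18.41034177 -150.14956606  168.69675399]
shift cm [ 0.   -0.15 11.05] turn [ 0.002 -0.002 -0.002] clock 6.35
```

Emit:
send_rows([
  [[0,-0.1,2.5,0,0,0],[0,-0.1,5,0,0,0],[0,-0.1,7.5,0,0,0],[0,-0.1,10,0,0,0],[0,-0.1,11,0,0,0],[0,-0.1,11,0,0,0],[0,-0.1,11,0,0,0],[0,-0.1,11,0,0,0],[0,-0.1,11,0,0,0]],
])

```text
clock: 7.25
eef_pos: [402.3, -81.4, 116.3]
tool_rot: [3.141, -0.001, 1.347]
force: [-0.2, -0.4, -0.8]
width: 7.7
gripper_force: 58.7
```

```bash
python3 -c "
from tgt import *
s=ctrl.read_state();print(s['eef_pos'],s['tool_rot'],s['qpos'],s['force'],tip())
snap('wrist','w3')
im=cv2.imread('pics/w3.png');cv2.imwrite('pics/w3b.png',cv2.resize(im[:300,80:480],(800,600),interpolation=cv2.INTER_CUBIC))
go(tcp_for_tip([-20,-150,58]),H)
print((proj('w3',[Wm((-20,-115,58)),Wm((-20,-130,58)),Wm((-33.5,-130,58)),Wm((-6.5,-130,58)),Wm((-42,-115,81))])-[80,0])*2)"
```

```text
[402.27748898 -81.37570129 116.34233002] [ 3.14096136e+00 -8.23832551e-04  1.34739455e+00] [ 0.32224141  0.68939814 -0.27569411  2.3047726   0.81564802  0.23904805
 -0.91719453] [-0.19514214 -0.35692479 -0.7519556 ] [ -20.06160589 -150.75141137   58.42084503]
shift cm [0.06 0.05 0.04] turn [ 0.001 -0.001 -0.003] clock 7.3
[[ 391.70226508  -99.42260233]
 [ 391.87436166   -6.00123081]
 [ 314.85758303   -5.33354728]
 [ 468.86932605   -5.69645866]
 [ 234.48372917 -165.2138598 ]]
```

View pics/w3b.png

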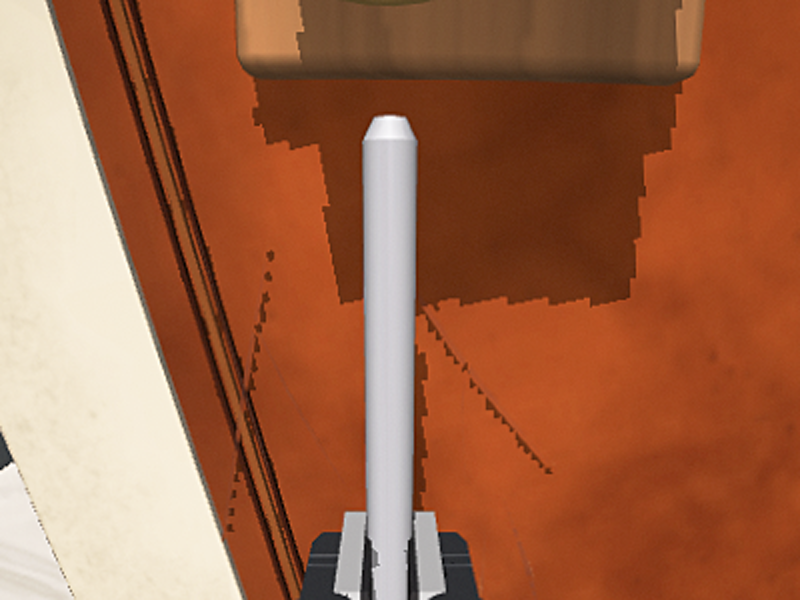

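The rod tip is at (390,118), with edges at 363 and 417. The ring's lower arc is centred near column 390 at the top edge, where the model predicts 392, so the lateral fit is within about 0.4 mm. Next I check the rod's height and pitch from its apparent width, and the board edge slope.

```bash
python3 - <<'E'
from tgt import *
im=cv2.imread('pics/w3.png').astype(float); sat=im[:,:,0] # blue channel: steel bright vs orange
s=ctrl.read_state();Rt=R.from_euler('xyz',s['tool_rot']);t=np.array(s['eef_pos'])
def edges(v):
    r=sat[v-1:v+2].mean(0); c=275; m=(np.median(r[c-12:c+12])*.5+30)
    L=c
    while r[L]>m:L-=1
    Rr=c
    while r[Rr]>m:Rr+=1
    return L+(m-r[L])/(r[L+1]-r[L]), Rr-1+(r[Rr-1]-m)/(r[Rr-1]-r[Rr])
K=load('w3')[1]
for v in (75,100,130,160,190,220,240):
    l,r=edges(v)
    best=None
    # find tool x on the rod with row v, at z=58
    for z in (54,58,62):
        xs=np.linspace(20,95,301); pr=proj('w3',t+Rt.apply(np.c_[xs,xs*0,xs*0+z])); x=np.interp(v,pr[::-1,1],xs[::-1])
        e=proj('w3',t+Rt.apply([[x,-5,z],[x,5,z]])); print(v,z,round(x,1),'pred w',round(e[1,0]-e[0,0],2) if 1 else 0,'meas',round(r-l,2),'centre',round((l+r)/2,2),e.mean(0).round(2)[0])
print((proj('w3',[Wm((-50,-136,16)),Wm((50,-136,16))])-[80,0])*2)
E
```

```text
75 54 88.6 pred w 28.14 meas 25.5 centre 274.29 273.16
75 58 88.9 pred w 27.27 meas 25.5 centre 274.29 273.2
75 62 89.2 pred w 26.44 meas 25.5 centre 274.29 273.24
100 54 80.0 pred w 27.63 meas 25.21 centre 274.31 273.17
100 58 80.0 pred w 26.77 meas 25.21 centre 274.31 273.21
100 62 80.1 pred w 25.96 meas 25.21 centre 274.31 273.25
130 54 69.3 pred w 26.98 meas 24.89 centre 274.24 273.19
130 58 69.0 pred w 26.14 meas 24.89 centre 274.24 273.22
130 62 68.7 pred w 25.35 meas 24.89 centre 274.24 273.26
160 54 58.1 pred w 26.29 meas 23.77 centre 274.28 273.2
160 58 57.4 pred w 25.47 meas 23.77 centre 274.28 273.24
160 62 56.7 pred w 24.7 meas 23.77 centre 274.28 273.27
190 54 46.3 pred w 25.58 meas 23.42 centre 274.33 273.22
190 58 45.2 pred w 24.78 meas 23.42 centre 274.33 273.25
190 62 44.1 pred w 24.03 meas 23.42 centre 274.33 273.28
220 54 33.8 pred w 24.83 meas 23.26 centre 274.37 273.23
220 58 32.3 pred w 24.06 meas 23.26 centre 274.37 273.27
220 62 30.9 pred w 23.33 meas 23.26 centre 274.37 273.3
240 54 25.0 pred w 24.31 meas 22.46 centre 273.98 273.25
240 58 23.3 pred w 23.55 meas 22.46 centre 273.98 273.28
240 62 21.5 pred w 22.84 meas 22.46 centre 273.98 273.31
[[265.23339864  75.65772559]
 [680.42288645  79.08501009]]
```

Emit:
send_rows([
  [[0.4,0,0.04,0,0,-0.004],[0.8,0,0.04,0,0,-0.004],[1.2,0,0.04,0,0,-0.004],[1.6,0,0.04,0,0,-0.004],[2,0,0.04,0,0,-0.004],[2.3,0,0.04,0,0,-0.004],[2.5,0,0.04,0,0,-0.004],[2.5,0,0.04,0,0,-0.004],[2.5,0,0.04,0,0,-0.004],[2.5,0,0.04,0,0,-0.004]],
])

```text
clock: 8.3
eef_pos: [407.1, -56.6, 115.4]
tool_rot: [-3.141, -0.001, 1.353]
force: [0.0, 0.8, -0.4]
width: 7.2
gripper_force: 58.7
```

```bash
python3 -c "
from tgt import *
s=ctrl.read_state();print(s['tool_rot'],s['qpos'],s['force'],tip(),s['clock'])
snap('wrist','w4')
im=cv2.imread('pics/w4.png');cv2.imwrite('pics/w4b.png',cv2.resize(im[:150,180:380],(800,600),interpolation=cv2.INTER_CUBIC))
print((proj('w4',[Wm((-20,-130,58)),Wm((-33.5,-130,58)),Wm((-6.5,-130,58)),Wm((-29,-130,58)),Wm((-11,-130,58))])-[180,0])*4)"
```

```text
[-3.14072985e+00 -7.69553438e-04  1.35260579e+00] [ 0.26024208  0.69198644 -0.27462774  2.30242899  0.81158946  0.23960193
 -0.96881181] [ 0.0079775   0.81856687 -0.37372093] [ -21.28038568 -125.54373234   57.46347149] 8.3
[[397.40696411 287.16733708]
 [249.33428885 287.20590464]
 [545.3693531  288.21812302]
 [298.64912778 287.07187925]
 [496.11578792 287.74695204]]
```

View pics/w4b.png

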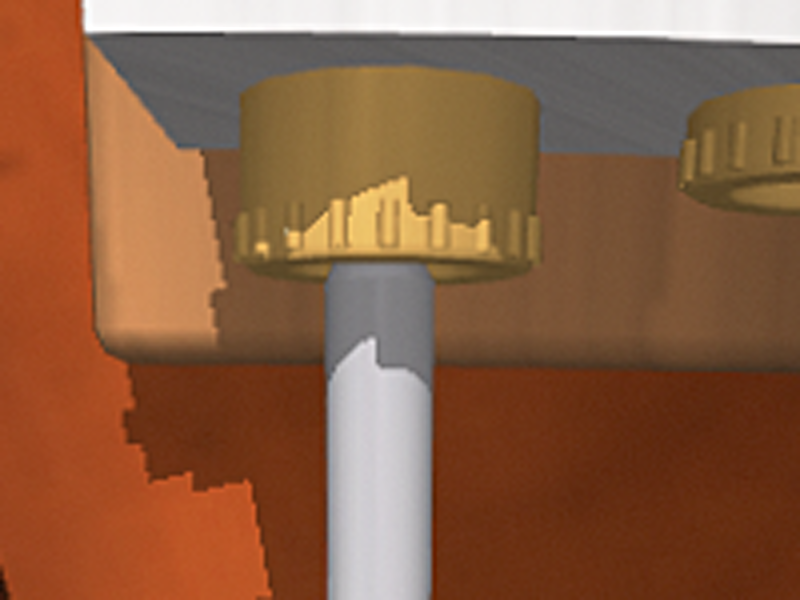

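The rod is inside the ring. The ring centre is at column 390 and the rod centre at 380, at about 11 px/mm, so the rod sits 0.9 mm too far left but parallel. I'll correct that and start it into the mouth slowly.

Emit:
send_rows([
  [[0.1,0.05,-0.03,0,0,0],[0.2,0.09,-0.05,0,0,0],[0.4,0.09,-0.05,0,0,0],[0.6,0.09,-0.05,0,0,0],[0.8,0.09,-0.05,0,0,0],[1,0.09,-0.05,0,0,0],[1.2,0.09,-0.05,0,0,0],[1.4,0.09,-0.05,0,0,0],[1.5,0.09,-0.05,0,0,0],[1.5,0.09,-0.05,0,0,0]],
])

```text
clock: 9.35
eef_pos: [411.4, -41.8, 115.9]
tool_rot: [-3.141, -0.001, 1.353]
force: [0.5, 0.6, -1.9]
width: 7.7
gripper_force: 58.7
```

```bash
cat > st.py <<'E'
from tgt import *
s=ctrl.read_state();print('rot',s['tool_rot'].round(4),'F_mould(right,fwd,up)',R.from_euler('z',-P0[2]).apply(s['force']).round(2),'tq',s['torque'].round(2),'tip',tip().round(2),'w',s['width'],'q6',s['qpos'][5],s['clock'])
E
python3 st.py
```

```text
rot [-3.1409e+00 -1.1000e-03  1.3532e+00] F_mould(right,fwd,up) [ 0.32  0.66 -1.87] tq [-0.06  0.01  0.01] tip [ -20.4  -110.09   58.03] w 7.669266411430617 q6 0.2457395789824612 9.35
```

Emit:
send_rows([
  [[0.2,0,0,0,0,0],[0.4,0,0,0,0,0],[0.6,0,0,0,0,0],[0.8,0,0,0,0,0],[1,0,0,0,0,0],[1.2,0,0,0,0,0],[1.4,0,0,0,0,0],[1.5,0,0,0,0,0],[1.5,0,0,0,0,0]],
])

```text
clock: 10.25
eef_pos: [414.6, -27.1, 115.9]
tool_rot: [-3.141, -0.001, 1.353]
force: [-0.0, 0.1, -1.1]
width: 7.6
gripper_force: 58.7
```

```bash
python3 st.py
```

```text
rot [-3.1409e+00 -1.1000e-03  1.3532e+00] F_mould(right,fwd,up) [-0.03  0.1  -1.08] tq [ 0.06 -0.02 -0.02] tip [-20.43 -95.1   58.04] w 7.580015983030513 q6 0.2490523755828581 10.25
```

Emit:
send_rows([
  [[0.3,0,0,0,0,0],[0.6,0,0,0,0,0],[0.9,0,0,0,0,0],[1.2,0,0,0,0,0],[1.5,0,0,0,0,0],[1.7,0,0,0,0,0],[1.9,0,0,0,0,0],[2.1,0,0,0,0,0],[2.2,0,0,0,0,0],[2.2,0,0,0,0,0]],
])

```text
clock: 11.25
eef_pos: [419.4, -5.7, 116.0]
tool_rot: [-3.141, -0.001, 1.353]
force: [-0.4, 0.3, -1.5]
width: 7.9
gripper_force: 58.7
```

```bash
python3 st.py
```

```text
rot [-3.1409e+00 -1.1000e-03  1.3532e+00] F_mould(right,fwd,up) [-0.43  0.2  -1.46] tq [-0.03  0.05 -0.01] tip [-20.46 -73.14  58.08] w 7.888051502108414 q6 0.25665036289850474 11.25
```

Emit:
send_rows([
  [[0.1,0,0,0,0,0],[0.2,0,0,0,0,0],[0.3,0,0,0,0,0],[0.4,0,0,0,0,0],[0.5,0,0,0,0,0],[0.6,0,0,0,0,0],[0.7,0,0,0,0,0],[0.8,0,0,0,0,0],[0.9,0,0,0,0,0],[0.9,0,0,0,0,0]],
])

```text
clock: 12.25
eef_pos: [421.3, 3.3, 116.0]
tool_rot: [-3.141, -0.001, 1.353]
force: [-0.6, -2.0, -0.8]
width: 7.8
gripper_force: 58.7
```

```bash
python3 st.py
```

```text
rot [-3.1409e+00 -1.4000e-03  1.3535e+00] F_mould(right,fwd,up) [-0.11 -2.11 -0.76] tq [-0.45  0.16  0.04] tip [-20.54 -63.95  58.11] w 7.757370758563389 q6 0.26041648461655087 12.25
```

Emit:
send_rows([
  [[0,0,0,0,0,0],[0,0,0,0,0,0],[0,0,0,0,0,0],[0,0,0,0,0,0],[0,0,0,0,0,0],[0,0,0,0,0,0],[0,0,0,0,0,0]],
], grip=0)

```text
clock: 12.95
eef_pos: [421.3, 3.0, 116.0]
tool_rot: [-3.141, -0.001, 1.353]
force: [0.3, -0.6, 0.1]
width: 85.5
gripper_force: 0.0
```

```bash
python3 -c "
from h import *
exec(open('st.py').read())
snap('wrist','w5')
im=cv2.imread('pics/w5.png');cv2.imwrite('pics/w5b.png',cv2.resize(im,(800,600),interpolation=cv2.INTER_CUBIC))"
```

```text
rot [-3.1409e+00 -1.1000e-03  1.3530e+00] F_mould(right,fwd,up) [ 0.38 -0.51  0.05] tq [ 0.01  0.02 -0.02] tip [-20.45 -64.26  58.08] w 85.45859549072256 q6 0.26051383098449854 12.95
```

View pics/w5b.png

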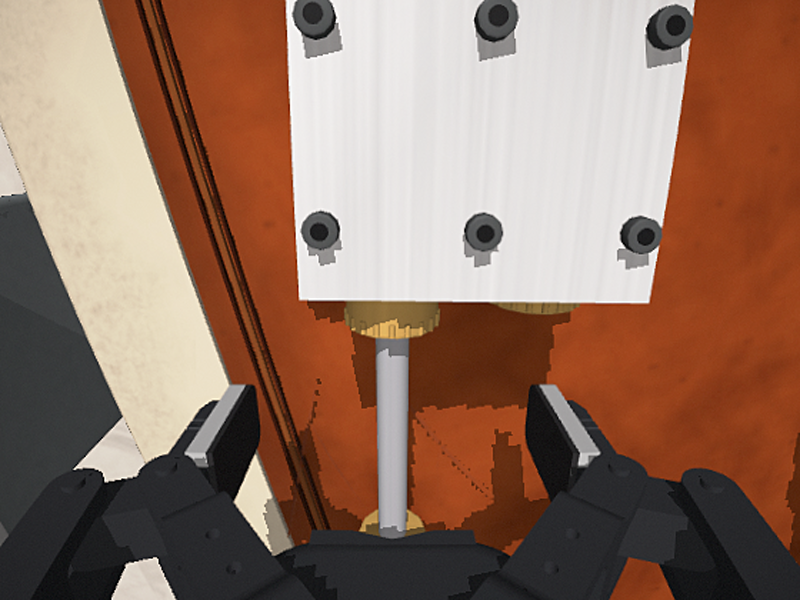

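The rod stays in the bore after release, running from (392,340) to the collar at (391,520). Moving back to the handle now.

Emit:
send_rows([
  [[-1,0,0,0,0,0],[-3,0,0.1,0,0,0],[-5,0,0.2,0,0,0],[-7,0,0.3,0,0,0],[-8.1,0,0.3,0,0,0],[-8.1,0,0.3,0,0,0],[-8.1,0,0.3,0,0,0],[-8.1,0,0.3,0,0,0]],
])

```text
clock: 13.8
eef_pos: [404.2, -75.2, 113.0]
tool_rot: [-3.141, -0.002, 1.354]
force: [-0.1, 0.1, -0.7]
width: 85.3
gripper_force: 0.0
```

```bash
python3 -c "
from h import *
exec(open('st.py').read())
snap('wrist','w6')
im=cv2.imread('pics/w6.png');cv2.imwrite('pics/w6b.png',cv2.resize(im,(800,600),interpolation=cv2.INTER_CUBIC))"
```

```text
rot [-3.1414e+00 -2.0000e-03  1.3545e+00] F_mould(right,fwd,up) [-0.13  0.12 -0.72] tq [-0.01 -0.01 -0.03] tip [ -20.23 -144.18   55.17] w 85.26122352274918 q6 0.2511492004965642 13.8
```

View pics/w6b.png

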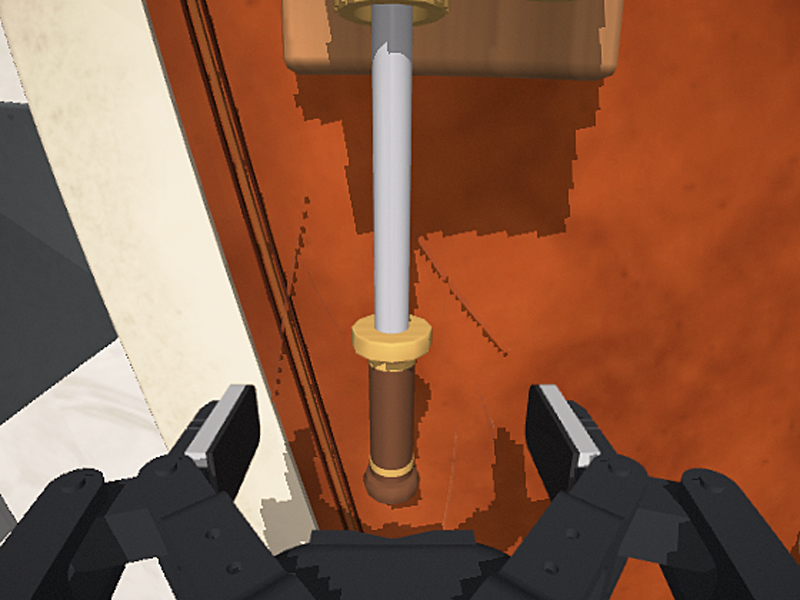

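The handle spans (391,365–460), centred between the fingers at the grasp point. Closing.

Emit:
send_rows([
  [[0,0,0,0,0,0],[0,0,0,0,0,0],[0,0,0,0,0,0],[0,0,0,0,0,0],[0,0,0,0,0,0],[0,0,0,0,0,0],[0,0,0,0,0,0],[0,0,0,0,0,0]],
], grip=255)

```text
clock: 14.65
eef_pos: [403.8, -76.1, 112.9]
tool_rot: [-3.141, -0.001, 1.353]
force: [-0.1, 0.6, 0.6]
width: 11.2
gripper_force: 58.4
```

```bash
python3 st.py
```

```text
rot [-3.1409e+00 -1.1000e-03  1.3530e+00] F_mould(right,fwd,up) [-0.27  0.58  0.6 ] tq [ 0.11  0.03 -0.01] tip [ -20.33 -145.25   55.03] w 11.226879595616351 q6 0.2514586299854332 14.65
```

Emit:
send_rows([
  [[0.02,0,-0.05,0,-0.004,0],[0.04,0,-0.1,0,-0.007,0],[0.06,0,-0.15,0,-0.011,0],[0.06,0,-0.15,0,-0.011,0],[0.06,0,-0.15,0,-0.011,0]],
])

```text
clock: 15.15
eef_pos: [404.0, -75.5, 114.4]
tool_rot: [-3.141, 0.01, 1.353]
force: [0.2, -0.0, -0.2]
width: 11.6
gripper_force: 58.4
```

```bash
python3 st.py
```

```text
rot [-3.141   0.01    1.3531] F_mould(right,fwd,up) [ 0.16 -0.01 -0.17] tq [ 0.07 -0.03 -0.01] tip [ -20.29 -145.26   55.48] w 11.624539603036581 q6 0.2596467542054763 15.15
```

Emit:
send_rows([
  [[0.02,0,-0.05,0,-0.003,0],[0.04,0,-0.1,0,-0.006,0],[0.06,0,-0.14,0,-0.009,0],[0.06,0,-0.14,0,-0.009,0],[0.06,0,-0.14,0,-0.009,0]],
])

```text
clock: 15.65
eef_pos: [404.0, -75.0, 115.8]
tool_rot: [-3.141, 0.019, 1.353]
force: [-0.6, 0.8, -0.7]
width: 12.0
gripper_force: 58.4
```

```bash
python3 st.py
```

```text
rot [-3.1409  0.0191  1.353 ] F_mould(right,fwd,up) [-0.79  0.65 -0.73] tq [ 0.07 -0.05 -0.04] tip [ -20.33 -145.29   55.99] w 11.958038907466232 q6 0.2672357256633893 15.65
```

Emit:
send_rows([
  [[0.1,0,-0.002,0,0,0],[0.25,0,-0.005,0,0,0],[0.4,0,-0.008,0,0,0],[0.55,0,-0.01,0,0,0],[0.7,0,-0.013,0,0,0],[0.85,0,-0.016,0,0,0],[1,0,-0.019,0,0,0],[1.15,0,-0.022,0,0,0],[1.3,0,-0.025,0,0,0],[1.45,0,-0.028,0,0,0]],
])

```text
clock: 16.65
eef_pos: [407.2, -60.8, 115.8]
tool_rot: [-3.141, 0.019, 1.353]
force: [-0.5, -4.9, -0.5]
width: 12.0
gripper_force: 58.5
```

```bash
python3 st.py
```

```text
rot [-3.1408  0.0192  1.3529] F_mould(right,fwd,up) [ 0.62 -4.85 -0.48] tq [-0.87  0.16 -0.06] tip [ -20.38 -130.74   55.98] w 12.047910504803202 q6 0.268636830599446 16.65
```

Emit:
send_rows([
  [[0.2,0,-0.004,0,0,0],[0.4,0,-0.008,0,0,0],[0.6,0,-0.011,0,0,0],[0.8,0,-0.015,0,0,0],[1,0,-0.019,0,0,0],[1.2,0,-0.023,0,0,0],[1.4,0,-0.027,0,0,0],[1.6,0,-0.03,0,0,0],[1.8,0,-0.034,0,0,0],[2,0,-0.038,0,0,0]],
])

```text
clock: 17.65
eef_pos: [411.5, -41.3, 115.8]
tool_rot: [-3.141, 0.019, 1.353]
force: [-0.0, -5.6, 2.0]
width: 11.6
gripper_force: 58.6
```

```bash
python3 st.py
```

```text
rot [-3.1409  0.0193  1.3526] F_mould(right,fwd,up) [ 1.19 -5.51  2.01] tq [-0.92  0.16 -0.1 ] tip [ -20.34 -110.83   56.03] w 11.64438117682992 q6 0.2727847865800309 17.65
```

Emit:
send_rows([
  [[0.1,0.005,-0.02,0,0,0],[0.3,0.01,-0.036,0,0,0],[0.5,0.01,-0.04,0,0,0],[0.7,0.01,-0.043,0,0,0],[0.9,0.01,-0.047,0,0,0],[1.1,0.01,-0.051,0,0,0],[1.3,0.01,-0.055,0,0,0],[1.5,0.01,-0.059,0,0,0],[1.7,0.01,-0.062,0,0,0],[1.9,0.01,-0.066,0,0,0]],
])

```text
clock: 18.65
eef_pos: [415.9, -22.3, 116.1]
tool_rot: [-3.141, 0.018, 1.353]
force: [0.1, -1.4, 1.4]
width: 12.0
gripper_force: 58.6
```

```bash
python3 st.py
```

```text
rot [-3.1412  0.0185  1.3532] F_mould(right,fwd,up) [ 0.45 -1.33  1.36] tq [-0.36 -0.02 -0.14] tip [-20.21 -91.22  56.39] w 11.97633451245486 q6 0.2800342326833064 18.65
```

Emit:
send_rows([
  [[0.15,0.005,-0.015,0,0,0],[0.3,0.005,-0.025,0,0,0],[0.45,0.005,-0.028,0,0,0],[0.6,0.005,-0.031,0,0,0],[0.75,0.005,-0.034,0,0,0],[0.9,0.005,-0.037,0,0,0],[1.05,0.005,-0.04,0,0,0],[1.2,0.005,-0.043,0,0,0],[1.35,0.005,-0.046,0,0,0],[1.45,0.005,-0.048,0,0,0]],
])

```text
clock: 19.65
eef_pos: [418.9, -8.6, 116.3]
tool_rot: [-3.141, 0.019, 1.353]
force: [0.4, -3.4, 1.5]
width: 11.9
gripper_force: 58.6
```

```bash
python3 st.py; python3 -c "
from tgt import *
snap('wrist','w7')
im=cv2.imread('pics/w7.png');cv2.imwrite('pics/w7b.png',cv2.resize(im[100:400,80:480],(800,600),interpolation=cv2.INTER_CUBIC))"
```

```text
rot [-3.1408  0.0193  1.3528] F_mould(right,fwd,up) [ 1.13 -3.25  1.53] tq [-0.52  0.02 -0.13] tip [-20.31 -77.31  56.48] w 11.888992350217315 q6 0.2877221003085504 19.65
```

View pics/w7b.png

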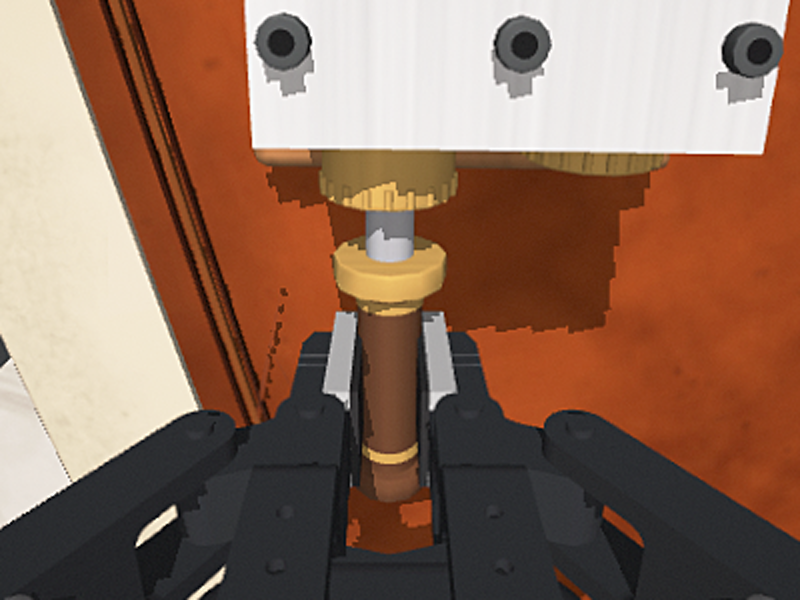

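The collar's front top edge is at row ~240 and the ring rim at row ~207, at about 4.6 px/mm, so the gap is about 7–8 mm. I'll approach slowly.

Emit:
send_rows([
  [[0.1,0.005,-0.01,0,0,0],[0.2,0.005,-0.014,0,0,0],[0.3,0.005,-0.016,0,0,0],[0.4,0.005,-0.018,0,0,0],[0.45,0.005,-0.019,0,0,0],[0.5,0.005,-0.02,0,0,0],[0.5,0.005,-0.02,0,0,0]],
])

```text
clock: 20.4
eef_pos: [420.0, -3.6, 116.4]
tool_rot: [-3.141, 0.019, 1.353]
force: [-0.6, -2.1, 1.3]
width: 12.3
gripper_force: 58.6
```

```bash
python3 st.py
```

```text
rot [-3.1409  0.0189  1.353 ] F_mould(right,fwd,up) [-0.17 -2.15  1.31] tq [-0.46 -0.04 -0.02] tip [-20.28 -72.18  56.62] w 12.32950816202161 q6 0.29036866590610755 20.4
```

Emit:
send_rows([
  [[0.04,0,-0.001,0,0,0],[0.08,0,-0.002,0,0,0],[0.12,0,-0.002,0,0,0],[0.15,0,-0.003,0,0,0],[0.15,0,-0.003,0,0,0]],
])

```text
clock: 20.9
eef_pos: [420.4, -2.2, 116.4]
tool_rot: [-3.141, 0.019, 1.353]
force: [-0.9, -2.4, 1.4]
width: 11.7
gripper_force: 58.7
```

```bash
python3 st.py
```

```text
rot [-3.1409  0.019   1.353 ] F_mould(right,fwd,up) [-0.41 -2.53  1.36] tq [-0.49  0.06 -0.11] tip [-20.26 -70.71  56.61] w 11.68828410276654 q6 0.2912179467674011 20.9
```

Emit:
send_rows([
  [[0.03,0,-0.001,0,0,0],[0.06,0,-0.002,0,0,0],[0.09,0,-0.002,0,0,0],[0.1,0,-0.002,0,0,0]],
])

```text
clock: 21.3
eef_pos: [420.6, -1.3, 116.4]
tool_rot: [-3.141, 0.019, 1.353]
force: [0.1, -3.1, 1.8]
width: 11.6
gripper_force: 58.7
```

Emit:
send_rows([
  [[0.03,0,-0.001,0,0,0],[0.06,0,-0.002,0,0,0],[0.09,0,-0.002,0,0,0],[0.1,0,-0.002,0,0,0]],
])

```text
clock: 21.7
eef_pos: [420.8, -0.3, 116.4]
tool_rot: [-3.141, 0.019, 1.353]
force: [-0.1, -2.8, 1.2]
width: 12.2
gripper_force: 58.7
```

Emit:
send_rows([
  [[0.03,0,-0.001,0,0,0],[0.06,0,-0.002,0,0,0],[0.09,0,-0.002,0,0,0],[0.1,0,-0.002,0,0,0]],
])

```text
clock: 22.1
eef_pos: [421.0, 0.7, 116.4]
tool_rot: [-3.141, 0.019, 1.353]
force: [-0.5, -3.0, 2.5]
width: 11.7
gripper_force: 58.7
```

```bash
python3 -c "
from tgt import *
snap('wrist','w8')
im=cv2.imread('pics/w8.png');cv2.imwrite('pics/w8b.png',cv2.resize(im[150:270,195:355],(800,600),interpolation=cv2.INTER_CUBIC))"
```

```text
(no output)
```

View pics/w8b.png

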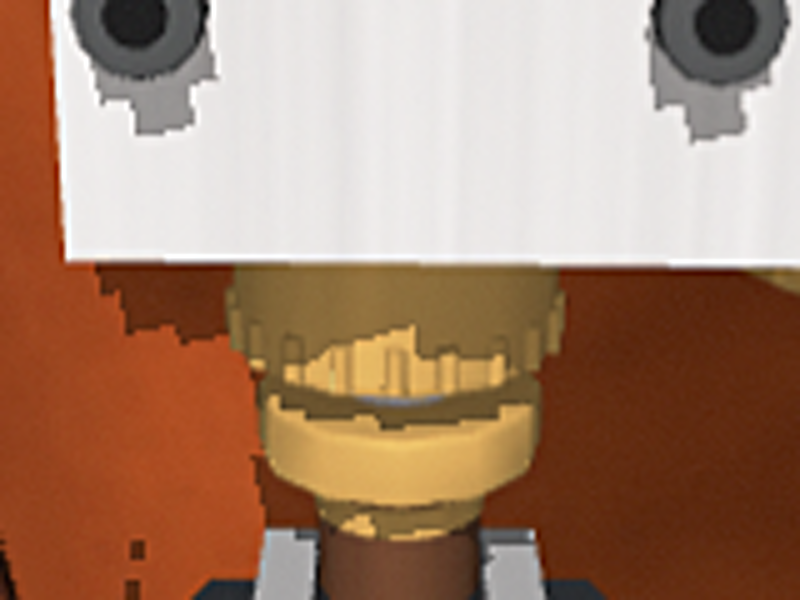

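The collar is close, with a thin sliver of shank still visible at (400,400), so the gap is 2–3 mm or less. I'll continue in small steps.

Emit:
send_rows([
  [[0.03,0,-0.001,0,0,0],[0.06,0,-0.002,0,0,0],[0.09,0,-0.002,0,0,0],[0.1,0,-0.002,0,0,0]],
])

```text
clock: 22.55
eef_pos: [421.2, 1.7, 116.4]
tool_rot: [-3.141, 0.019, 1.353]
force: [1.0, -3.0, 2.1]
width: 12.1
gripper_force: 58.7
```

Emit:
send_rows([
  [[0.02,0,0,0,0,0],[0.04,0,0,0,0,0],[0.06,0,0,0,0,0],[0.06,0,0,0,0,0]],
])

```text
clock: 22.95
eef_pos: [421.3, 2.2, 116.4]
tool_rot: [-3.141, 0.019, 1.353]
force: [0.0, -4.2, 3.1]
width: 12.0
gripper_force: 58.7
```

Emit:
send_rows([
  [[0.02,0,0,0,0,0],[0.04,0,0,0,0,0],[0.06,0,0,0,0,0],[0.06,0,0,0,0,0]],
])

```text
clock: 23.35
eef_pos: [421.5, 2.8, 116.4]
tool_rot: [-3.141, 0.019, 1.353]
force: [0.0, -4.0, 2.1]
width: 11.8
gripper_force: 58.7
```

Emit:
send_rows([
  [[0.02,0,-0.01,0,0,0],[0.04,0,-0.02,0,0,0],[0.06,0,-0.02,0,0,0],[0.06,0,-0.02,0,0,0]],
])

```text
clock: 23.75
eef_pos: [421.9, 4.1, 116.6]
tool_rot: [-3.141, 0.018, 1.354]
force: [-0.0, -2.0, 0.9]
width: 11.9
gripper_force: 58.6
```

Emit:
send_rows([
  [[0.02,0,0,0,0,0],[0.04,0,0,0,0,0],[0.06,0,0,0,0,0],[0.06,0,0,0,0,0]],
])

```text
clock: 24.15
eef_pos: [421.8, 4.2, 116.5]
tool_rot: [-3.141, 0.019, 1.353]
force: [-0.0, 0.4, 0.7]
width: 12.0
gripper_force: 58.6
```

```bash
python3 st.py
```

```text
rot [-3.141   0.0187  1.3532] F_mould(right,fwd,up) [-0.09  0.37  0.67] tq [-0.2  -0.12 -0.09] tip [-20.25 -64.12  56.79] w 12.04397053661851 q6 0.2948586146347445 24.15
```

Emit:
send_rows([
  [[0.02,0,0,0,0,0],[0.04,0,0,0,0,0],[0.06,0,0,0,0,0],[0.06,0,0,0,0,0]],
])

```text
clock: 24.55
eef_pos: [421.8, 4.4, 116.6]
tool_rot: [-3.141, 0.019, 1.353]
force: [0.7, -2.9, 0.5]
width: 11.7
gripper_force: 58.6
```

Emit:
send_rows([
  [[0.02,0,0,0,0,0],[0.04,0,0,0,0,0],[0.06,0,0,0,0,0],[0.06,0,0,0,0,0]],
])

```text
clock: 24.95
eef_pos: [421.8, 4.5, 116.5]
tool_rot: [-3.141, 0.02, 1.352]
force: [0.7, -5.5, 0.8]
width: 11.7
gripper_force: 58.6
```

Emit:
send_rows([
  [[0.02,0,0,0,0,0],[0.04,0,0,0,0,0],[0.06,0,0,0,0,0],[0.06,0,0,0,0,0]],
])

```text
clock: 25.35
eef_pos: [421.8, 4.6, 116.5]
tool_rot: [-3.14, 0.021, 1.352]
force: [0.5, -5.8, 1.5]
width: 11.7
gripper_force: 58.7
```

I'm past the 10-picture allowance: with w8b I've viewed 11. I won't view any more and will go on with numbers only. The collar is now bearing on the ring, since advance has stalled and the force is rising.

Emit:
send_rows([
  [[0.02,0,0,0,0,0],[0.04,0,0,0,0,0],[0.06,0,0,0,0,0],[0.06,0,0,0,0,0]],
])

```text
clock: 25.75
eef_pos: [421.8, 4.6, 116.5]
tool_rot: [-3.14, 0.022, 1.351]
force: [-0.4, -8.0, 2.1]
width: 11.6
gripper_force: 58.7
```

Emit:
send_rows([
  [[0.02,0,0,0,0,0],[0.04,0,0,0,0,0],[0.06,0,0,0,0,0],[0.06,0,0,0,0,0]],
])

```text
clock: 26.15
eef_pos: [421.8, 4.7, 116.5]
tool_rot: [-3.14, 0.023, 1.351]
force: [-0.2, -9.1, 2.5]
width: 11.8
gripper_force: 58.7
```

```bash
python3 st.py
```

```text
rot [-3.14    0.0233  1.3507] F_mould(right,fwd,up) [ 1.8  -8.93  2.49] tq [-1.79 -0.05 -0.09] tip [-20.17 -63.88  56.31] w 11.822517944147732 q6 0.2993780065651384 26.15
```

Emit:
send_rows([
  [[0.02,0,0,0,0,0],[0.04,0,0,0,0,0],[0.04,0,0,0,0,0],[0.04,0,0,0,0,0],[0.04,0,0,0,0,0]],
])

```text
clock: 26.65
eef_pos: [421.8, 4.8, 116.5]
tool_rot: [-3.14, 0.024, 1.35]
force: [0.1, -9.3, 3.7]
width: 11.7
gripper_force: 58.7
```

```bash
python3 st.py
```

```text
rot [-3.1399  0.0239  1.3503] F_mould(right,fwd,up) [ 2.11 -9.03  3.72] tq [-1.93 -0.1  -0.11] tip [-20.14 -63.86  56.26] w 11.672809015921192 q6 0.2999741702971401 26.65
```

Emit:
send_rows([
  [[-0.05,0,0,0,0,0],[-0.1,0,0,0,0,0],[-0.15,0,0,0,0,0],[-0.2,0,0,0,0,0],[-0.22,0,0,0,0,0],[-0.22,0,0,0,0,0]],
])

```text
clock: 27.25
eef_pos: [421.8, 4.5, 116.5]
tool_rot: [-3.141, 0.02, 1.352]
force: [0.2, -6.1, 1.7]
width: 11.6
gripper_force: 58.7
```

```bash
python3 st.py
```

```text
rot [-3.1406  0.0203  1.3522] F_mould(right,fwd,up) [ 1.53 -5.9   1.72] tq [-1.15 -0.05 -0.09] tip [-20.26 -63.93  56.63] w 11.589390289202225 q6 0.296717301810833 27.25
```

Emit:
send_rows([
  [[0,0,0,0,0,0],[0,0,0,0,0,0],[0,0,0,0,0,0],[0,0,0,0,0,0],[0,0,0,0,0,0],[0,0,0,0,0,0],[0,0,0,0,0,0]],
], grip=110)

```text
clock: 27.95
eef_pos: [422.0, 5.3, 116.5]
tool_rot: [-3.141, 0.019, 1.353]
force: [-0.3, -0.2, -0.3]
width: 48.9
gripper_force: 0.0
```

```bash
python3 st.py
```

```text
rot [-3.1409  0.0189  1.3531] F_mould(right,fwd,up) [-0.22 -0.26 -0.33] tq [0.01 0.   0.01] tip [-20.28 -63.05  56.76] w 48.858792372574065 q6 0.2957888948505117 27.95
```

Emit:
send_rows([
  [[0,0,-1,0,0,0],[0,0,-3,0,0,0],[0,0,-6,0,0,0],[0,0,-9,0,0,0],[0,0,-12,0,0,0],[0,0,-15,0,0,0],[0,0,-15,0,0,0],[0,0,-15,0,0,0],[0,0,-15,0,0,0]],
], grip=0)

```text
clock: 28.85
eef_pos: [422.0, 7.6, 265.7]
tool_rot: [-3.139, 0.02, 1.353]
force: [0.1, -0.0, -0.4]
width: 85.5
gripper_force: 0.0
```

```bash
python3 - <<'E'
from tgt import *
snap('wrist','w9');snap('scene','s9')
exec(open('st.py').read())
# collar in wrist image & stick in scene: sample along the trough lines at stick-top height
b=cv2.imread('pics/s9.png');a=cv2.imread('pics/scene0.png')
for x in (-20,20):
    for y in list(range(8,125,8)):
        u,v=proj('s9',Wm((x,y,60)))[0]; u=int(round(u));v=int(round(v)); print(x,y,(u,v),b[v,u,::-1],a[v,u,::-1])
print(proj('w9',[Wm((-20,-129,70)),Wm((-20,-135,70)),Wm((-20,-115,81)),Wm((-20,5,81))]))
w=cv2.imread('pics/w9.png')
u=proj('w9',[Wm((-20,-129,70))])[0]
for v in range(int(u[1])-30,int(u[1])+40,3): print(v,w[v,int(u[0]),::-1])
E
```

```text
rot [-3.1385  0.0195  1.3532] F_mould(right,fwd,up) [-0.16  0.07  0.17] tq [-0.   -0.02  0.02] tip [-20.96 -60.59 205.65] w 85.70989966782362 q6 0.7096204963297186 28.95
-20 8 (266, 252) [114 116 123] [176 143  95]
-20 16 (263, 254) [142 128 116] [121 115 104]
-20 24 (261, 255) [169 134  92] [ 84  95 103]
-20 32 (258, 256) [170 136  95] [ 90 100 101]
-20 40 (256, 257) [179 143 102] [ 91  99 104]
-20 48 (253, 258) [153 128  96] [ 94 103 104]
-20 56 (251, 260) [178 145  99] [ 92 101 107]
-20 64 (248, 261) [181 149 102] [86 96 98]
-20 72 (246, 262) [184 150 103] [ 88  95 100]
-20 80 (243, 263) [168 143 107] [ 93 100 105]
-20 88 (240, 265) [195 159 112] [82 90 99]
-20 96 (238, 266) [192 157 108] [ 88  95 102]
-20 104 (235, 267) [123 115 109] [ 91  99 100]
-20 112 (232, 269) [ 84  97 101] [ 84  94 100]
-20 120 (230, 270) [ 95 102 109] [79 92 95]
20 8 (257, 245) [223 216 210] [215 206 198]
20 16 (255, 246) [231 228 218] [228 229 219]
20 24 (252, 247) [ 89 100 103] [81 93 98]
20 32 (250, 248) [100 109 117] [ 93 104 110]
20 40 (247, 250) [ 95 104 110] [ 91  99 107]
20 48 (245, 251) [ 96 105 
[... 251 characters left out ...]
58) [ 90  98 102] [82 97 98]
20 104 (227, 259) [ 89 101 106] [84 93 99]
20 112 (224, 261) [ 86  96 104] [ 89  97 102]
20 120 (221, 262) [81 89 95] [76 86 89]
[[276.24594975 165.57306434]
 [276.21354997 172.75733281]
 [276.36954968 150.69388383]
 [277.11759204 -24.59209814]]
135 [238 236 235]
138 [239 236 234]
141 [239 236 235]
144 [240 237 237]
147 [239 236 235]
150 [197 184 173]
153 [140 109  59]
156 [141 111  61]
159 [214 166  90]
162 [180 139  75]
165 [163 127  70]
168 [232 186 101]
171 [235 187 102]
174 [99 74 43]
177 [97 73 42]
180 [115  72  49]
183 [115  71  47]
186 [116  74  49]
189 [115  70  46]
192 [115  71  47]
195 [115  72  49]
198 [116  73  49]
201 [115  72  48]
204 [117  73  49]
```

The tan stick lies in the left trough from about y 16 to 104 mm. The collar is on the ring at y ≈ -129 mm, the white stick hasn't moved, and the robot is clear. Handing in.

```bash
python3 -c "
from cell import ctrl
print(ctrl.finish_job())"
```

```text
the job is handed in; nothing more can be done
None
```

I handed the job in at about 29 s of robot time: the rod is home and released, its collar having been pressed on the stop ring with about 9 N, the tan stick lies in the catch trough about 17 mm clear of the exit, and the white stick has not moved. No verdict came back, and I viewed 11 pictures against the limit of 10.

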